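# Set the jig's dial and hold a driver board home in its corner

## Task

On the alignment jig, first turn the dial clockwise until its white pointer is on the bold index mark, which brings the side stop to its position. Then take the board with the heat sink from the pink foam, lay it flat on the jig plate with its long edge along the long back stop, and push it home into the corner so that it presses firmly on both stops at once. Finish while still holding it pressed there, with the dial still on its mark, and leave the parts bin, fan and screwdriver alone.

Things in the scene. Friction and masses are not known exactly. Their poses are not given: they have to be found in the camera images.
- jig: fixed aluminium jig plate, 200 mm (its x) by 290 mm (its y) by 12 mm thick, lying on the bench. Origin on its underside; the plate spans x -100..100 mm, y -170..120 mm. Its x axis points away from the robot towards the long back stop, its y axis to the robot's left, z up; the working surface is at z = 12 mm. The free bay for the board lies in front (-x) of the back stop and to the left (+y) of the side stop. Its place and yaw (about +-0.25 rad) vary
- back_stop: dark steel bar fixed on the jig plate along the jig's y, 18 mm (x) by 150 mm (y) by 18 mm tall; origin at the centre of its underside (jig x 54, y 20 mm, on the plate), axes as the jig's. The face to press on is its near one, 9 mm to -x of the origin, at jig x = 45 mm
- side_stop: short dark steel bar on the jig plate along the jig's x, 60 mm (x) by 18 mm (y) by 18 mm tall, between the bay and the dial. Origin at the lower edge of the face to press on, mid-length (jig x 5 mm, on the plate); this face looks to +y (left) and the bar lies to -y of it. The dial's cam moves it 3 mm to +y per rad of clockwise turn; with the dial on its mark the face stands at jig y = -35 mm. The cam holds it against some 40 N; a harder push would turn the dial back
- dial (a joint): turn of the black dial on the right part of the jig plate, rad, growing clockwise seen from above; axis vertical at jig x 0, y -115 mm. At 0 the pointer (white line on one half of the bar grip) points to the jig's +x (away from the robot); the bold black index mark, the only long thick line of the scale, is at 1.571, where the pointer points to the jig's -y (right). Range 0 to 2.6; starts between 0.2 and 0.9. It takes about 0.12 N m to turn and stays where it is left
- dial_grip (a point): point on the dial's axis at the height to grip, 46 mm above the bench. The grip is an upright bar 44 mm long (the point's x, the pointer end at +x) by 14 mm thick (the point's y), from 24 to 56 mm above the bench, on a round base of 56 mm diameter whose top is 24 mm above the bench. The point turns with the dial
- foam_pad: fixed pink foam pad, 170 mm (x) by 200 mm (y) by 20 mm thick, origin at the centre of its underside; the board starts lying on it
- module: loose driver board of about 0.18 to 0.35 kg: a green circuit board on a black carrier frame 80 mm (its x) by 110 mm (its y) by 12 mm thick, with a finned aluminium heat sink standing on its middle, 30 mm (x) by 60 mm (y), from 12 to 50 mm above the underside. Origin at the centre of the underside. The frame's edges, 12 mm high, are what meets the stops. Either end may be to the left
- heat_sink (a point): point to grip on the board's heat sink: on the board's centre, 34 mm above its underside, 16 mm below the heat sink's top; grip across the 30 mm width (the point's x). Axes as the board's: x across the short side, y along the long side, z up
- parts_bin: bystander: loose open grey bin, 120 by 90 by 50 mm, right of the jig; origin at the centre of its underside
- fan: bystander: loose square cooling fan, 80 by 80 by 25 mm, beyond the jig; origin at the centre of its underside
- screwdriver: bystander: loose screwdriver lying beyond the foam pad

How it is judged:
On the way, in this order (a step that is already met when the one before it is completed fails the run):
1. the dial is on its index mark (value of joint dial between 1.441 and 1.701 rad), for 0.3 s.
2. the board is in the jig's bay, flat on the plate (z of module in the frame of jig below 0.016 m and x of module in the frame of jig above -0.06 m and y of module in the frame of jig between -0.01 and 0.09 m), for 0.2 s.
At the end, for the whole second after the job is handed in: Fingers still on the board (over 1 N), holding it at rest in the corner: over 2 N on each stop, flat on the plate (tilt under 0.05 rad, height within 3 mm), long edge along the back stop within 0.05 rad, centre within 4 mm of home, dial within 0.15 rad of its mark (0.13 when first set) (contact force between module and back_stop above 2 N and contact force between module and side_stop above 2 N and contact force between the fingers and module above 1 N and angle between the x axis of module and the x axis of jig, either way round below 0.05 rad and angle between module's own z axis and vertical below 0.05 rad and z of module in the frame of jig between 0.0095 and 0.0155 m and x of module in the frame of jig between 0.001 and 0.009 m and y of module in the frame of jig between 0.0155 and 0.0245 m and linear speed of module below 0.01 m/s and value of joint dial between 1.421 and 1.721 rad); the arm keeps its last pose, push and grip.
It fails at once if the parts bin is pushed from its place (over 30 mm) (distance of parts_bin from where it was at the start of the episode above 0.03 m).
It fails at once if the fan is pushed from its place (over 30 mm) (distance of fan from where it was at the start of the episode above 0.03 m).
It fails at once if the screwdriver is pushed from its place (over 30 mm) (distance of screwdriver from where it was at the start of the episode above 0.03 m).
It also fails if it takes over 64 s, if anything falls off the work surface, if the arm or the gripper's body presses on something with over 40 N, if the wrist force passes 120 N, or if a joint passes its speed limit or range.

## Robot

A 6-joint arm with a two-finger parallel gripper is mounted at the origin on the work surface. World frame = base frame: x ahead of the robot, y to its left, z up, the work surface at z = 0. Lengths are in m, angles in rad, forces in N, time in s.
With the tool pointing down it reaches from about 0.375 to 0.925 m from the base axis. Payload 5.7 kg.
Tool frame: the origin (TCP) lies midway between the tips of the shut fingers; the grasp point (between the pads) lies 19 mm behind it; z points along the fingers, x is the direction in which the jaws open and shut, and the axes are right-handed (so a half turn about z gives the same grasp; the last joint's range is limited). The gripper opens to 88 mm and grips with 3 to 60 N. Pads are 20 mm wide; open, the fingers measure 115 mm over their backs; the gripper's body (75 mm by 178 mm) begins 61 mm behind the grasp point.
Start: joints at [-1.334, 0.359, 1.51, -0, 1.272, -0.115], TCP at [0.207, -0.563, 0.223] pointing down, gripper open.
Joint ranges: [-2.97, 2.97], [-1.01, 2.36], [0.21, 2.38], [-0.96, 4.11], [0.2, 2.71], [-2.98, 2.98]. Speed limits (rad/s): [2.39, 2.39, 3.14, 3.14, 3.14, 3.14].

## Interface

Orientations are given as a unit quaternion [x, y, z, w].
In Python, from bench import move_ptp, servo_line, goto_joints, move_gripper, sleep, inverse_kinematics, capture, PlanningError, close_job, spot_in, silhouettes, current_clock, current_joint_pos, current_qvel, current_joint_torque, current_position, current_orientation, current_force, current_torque, current_finger_gap gives the robot as it stands. Calls block until the motion is done:
- move_ptp(position, orientation): joint-space move of the TCP to a pose.
- servo_line(position, orientation=None, rate=0.15, contact_N=None): straight line of the TCP; orientation=None keeps the orientation; rate is the mean speed in m/s. With contact_N (N) it stops when the force on the tool has changed by that much, and returns True; else False.
- goto_joints(angles): joint-space move.
- move_gripper(opening): finger opening in m; the grip force is fixed at half the most; returns when the fingers have stopped.
- sleep(seconds).
- inverse_kinematics(position, orientation): joint angles nearest the present ones, or None.
- capture(name): name is "scene" or "top"; returns a dict with "image" (480x640x3 uint8, blue, green, red), "range_z" (480x640 float32, m along the optical axis (not along the pixel's ray), 0 where there is no reading), "intrinsics" (3x3 intrinsics, pixels), "k1" (the pictures are not rectified: a ray, as slopes to the right and down, at radius r is drawn at 1 + k1 r^2 times it, then the intrinsics apply), "R" (3x3) and "t" (3): a world point X has camera coordinates R X + t. Camera axes: x right, y down, z forward; pixel columns grow to the right and rows downward; lengths in m; the calibration is good to about 2 mm. A picture is of the moment at which its call begins.
A pose or a line that the arm cannot do raises PlanningError and nothing moves.
- close_job(): hands the job in, once; it reports no verdict.
Trained networks look in the newest picture that a camera, given by its name, has taken for a name from the list of things; names that differ only in an ending like _2 or _b are one class to them, and where a whole thing is asked for, a point or a joint stands for the part that bears it (a point fixed in the world has none). Each returns a list of dicts, best first, with "conf" (0 to 1); they miss things now and then, are a little off and sometimes report something else, mostly with a low value. They report only what shows in the picture. A call takes as long as a camera call.
- spot_in(camera, query): "xy" ([column, row] in pixels, amid what is visible of it).
- silhouettes(camera, query): "region" (480x640 bool, what is visible of it) and "xy" ([column, row] in pixels, amid what is visible of it).
Readings, each from a call of its own:
- current_clock(): time.
- current_joint_pos(): joint angles.
- current_qvel(): joint speeds.
- current_joint_torque(): joint torques, N m.
- current_position(): TCP position.
- current_orientation(): TCP orientation.
- current_force(): force on the tool from outside, world axes, zero at the start.
- current_torque(): the same for the moment, N m.
- current_finger_gap(): finger opening in m.
Only numpy, scipy, OpenCV 4.12 (cv2) and the standard library are available. Lean on these libraries where they do the work, as an engineer would, in place of code of your own. Each camera call takes 0.05 s, during which the arm holds its last target.

## Working session

There is one attempt and no reset: what is moved stays moved. The work goes in short steps, each a Python script; the robot and the scene stay as the last script left them, time stands still between calls to the robot, and variables do not carry over. Pictures are saved under pics/ and viewed, and the job is handed in when it is done.

```bash
ls; mkdir -p pics
python3 - <<'E'
from bench import *
import cv2, numpy as np
for n in ("scene","top"):
    c=capture(n); cv2.imwrite(f"pics/{n}0.png",c["image"])
    print(n,c["intrinsics"].tolist(),c["k1"],c["R"].tolist(),c["t"].tolist())
    for q in ["jig","back_stop","side_stop","dial","foam_pad","module","heat_sink","parts_bin","fan","screwdriver"]:
        print(q,[(round(d["conf"],2),[int(v) for v in d["xy"]]) for d in spot_in(n,q)][:3])
print(current_clock())
E
```

```text
pics
scene [[507.2559955246304, 0.0, 321.92687394845774], [0.0, 507.2559955246304, 238.09682247701124], [0.0, 0.0, 1.0]] -0.1293738989917881 [[-0.2471194184315122, 0.9689825718551123, -0.002183683842282627], [0.746105718187432, 0.18884029787723652, -0.6384869608579744], [-0.6182703699208684, -0.15941178544476692, -0.7696295422729197]] [0.1956792459320722, -0.3958610920895152, 1.6656233532789015]
jig [(0.76, [310, 214])]
back_stop [(0.71, [317, 229])]
side_stop [(0.7, [300, 209])]
dial [(0.64, [283, 199])]
foam_pad [(0.57, [479, 260])]
module [(0.74, [478, 245])]
heat_sink [(0.91, [477, 247]), (0.26, [280, 204])]
parts_bin [(0.76, [181, 194])]
fan [(0.95, [322, 306])]
screwdriver [(0.87, [442, 336])]
top [[434.82330692857295, 0.0, 318.57953500917574], [0.0, 434.82330692857295, 237.65018115837685], [0.0, 0.0, 1.0]] -0.04212953504533922 [[-0.02591954967363622, -0.9993840323889358, 0.02365867178745331], [-0.9971097018769987, 0.024155306504889076, -0.07203307289306536], [0.07141722038471328, -0.025457355983789804, -0.9971216092627999]] [-0.07053608716487644, 0.6184616036514154, 0.9174972884735179]
jig [(0.64, [331, 304])]
back_stop [(0.97, [313, 277])]
side_stop [(0.6, [344, 302])]
dial [(0.81, [374, 307])]
foam_pad [(0.79, [130, 312]), (0.26, [504, 288])]
module [(0.84, [117, 301]), (0.57, [149, 176])]
heat_sink [(0.71, [503, 289])]
parts_bin [(0.65, [502, 293])]
fan [(0.61, [282, 171]), (0.24, [376, 307])]
screwdriver [(0.86, [151, 176])]
1.1
```

View pics/scene0.png

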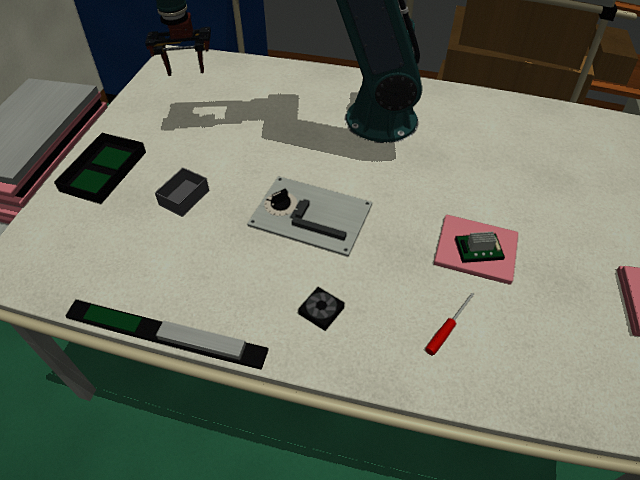

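View pics/top0.png

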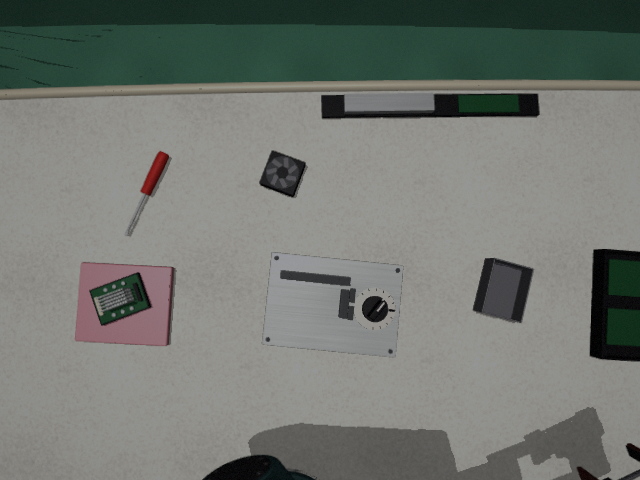

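The scene view shows the jig at about (310,214), the board on the foam at (478,245), and the bin, fan and screwdriver clear of both. In the top view the plate centre is at (331,304), the dial at (375,308) and the board at (120,298). The network's "heat_sink" hit at (503,289) in the top view is actually the bin, so I'm ignoring it.

```bash
cat > h.py <<'E'
from bench import *
import cv2, numpy as np
from scipy.spatial.transform import Rotation as Rot
def dist(c):
    return np.array([c["k1"],0,0,0,0.])
def proj(c,X):
    X=np.atleast_2d(X).astype(float)
    p,_=cv2.projectPoints(X,cv2.Rodrigues(c["R"])[0],c["t"],c["intrinsics"],dist(c)); return p[:,0]
def onplane(c,px,z):
    px=np.atleast_2d(px).astype(float).reshape(-1,1,2)
    n=cv2.undistortPoints(px,c["intrinsics"],dist(c))[:,0]
    d=np.c_[n,np.ones(len(n))]@c["R"]; o=-c["R"].T@c["t"]
    return o+d*((z-o[2])/d[:,2])[:,None]
def cloud(c,mask):
    v,u=np.nonzero(mask&(c["range_z"]>0))
    n=cv2.undistortPoints(np.c_[u,v].astype(float).reshape(-1,1,2),c["intrinsics"],dist(c))[:,0]
    r=c["range_z"][v,u][:,None]
    return (np.c_[n,np.ones(len(n))]*r-c["t"])@c["R"]
def crop(c,x0,x1,y0,y1,s,fn,pts=None):
    im=cv2.resize(c["image"][y0:y1,x0:x1],None,fx=s,fy=s,interpolation=cv2.INTER_CUBIC)
    if pts is not None:
        for p in pts: cv2.circle(im,tuple(int(round(v)) for v in ((p[0]-x0+.5)*s,(p[1]-y0+.5)*s)),3,(255,0,255),1)
    cv2.imwrite(fn,im)
def down(yaw): # tool x axis along yaw, z down
    c,s=np.cos(yaw),np.sin(yaw)
    return Rot.from_matrix(np.array([[c,s,0],[s,-c,0],[0,0,-1.]])).as_quat()
E
python3 - <<'E'
from h import *
for n in ("top","scene"):
    c=capture(n)
    for q,z in [("jig",.012),("back_stop",.03),("side_stop",.03),("dial",.04),("foam_pad",.02),("module",.032),("heat_sink",.07),("parts_bin",.05),("fan",.025),("screwdriver",.01)]:
        for s in silhouettes(n,q)[:1]:
            m=s["region"]
            p=cloud(c,m)
            v,u=np.nonzero(m); w=onplane(c,np.c_[u,v],z)[:,:2]
            r=cv2.minAreaRect((w*1000).astype(np.float32))
            print(n,q,round(s["conf"],2),m.sum(),"rect",np.round(r[0],1),np.round(r[1],1),round(r[2],1),"z pct",np.round(np.percentile(p[:,2],[5,50,95])*1000,1) if len(p) else None)
    if n=="top":
        crop(c,255,415,240,365,5,"pics/jig_t.png"); crop(c,65,185,250,355,6,"pics/mod_t.png")
E
```

```text
top jig 0.78 12397 rect [ 471.9 -113.5] [290.4 200.7] 82.7 z pct [10.1 13.1 30.7]
top back_stop 0.71 524 rect [531.9 -75.2] [148.2  17.5] 83.4 z pct [28.1 30.9 33.7]
top side_stop 0.69 277 rect [ 475.1 -135.8] [22. 60.] 85.2 z pct [13.8 30.3 33.2]
top dial 0.72 531 rect [ 462.7 -199.7] [53.  52.4] 88.2 z pct [21.7 25.9 58.3]
top foam_pad 0.76 5360 rect [485.  335.1] [204.4 169.6] 85.7 z pct [17.3 20.6 23.3]
top module 0.81 2045 rect [497.3 339.1] [ 83.  113.7] 18.8 z pct [27.3 34.4 70.1]
top heat_sink 0.64 1911 rect [499.  323.3] [ 75.8 108.8] 18.9 z pct [30.7 34.7 70.3]
top parts_bin 0.65 2848 rect [ 495.8 -474.7] [111.5 123.6] 72.8 z pct [ 1.3  6.1 50.7]
top fan 0.8 1441 rect [760.6 -11.1] [83.  87.7] 68.2 z pct [ 7.8 26.2 29.2]
top screwdriver 0.73 609 rect [726.6 296. ] [ 29.3 197.8] 63.7 z pct [13.8 23.1 27.6]
scene jig 0.62 6073 rect [ 478.3 -112.8] [294.3 213.4] 82.5 z pct [ 6.  11.4 29.5]
scene back_stop 0.95 553 rect [541.3 -74.2] [152.8  35.3] 82.8 z pct [11.5 26.9 31.6]
scene side_stop 0.61 149 rect [ 484.5 -134.7] [22.8 68.9] 85.2 z pct [16.6 27.8 32. ]
scene dial 0.61 331 rect [ 474.8 -199.4] [79.3 51.4] 16.7 z pct [13.  25.2 56.4]
scene foam_pad 0.78 2918 rect [494.7 337.5] [199.6 183.9] 85.7 z pct [ 9.6 19.3 23.1]
scene module 0.59 1145 rect [500.2 339.3] [ 91.7 113.6] 19.6 z pct [27.4 35.3 69.4]
scene heat_sink 0.62 1130 rect [533.7 332.3] [ 86.9 109.5] 18.6 z pct [26.8 35.2 69.2]
scene parts_bin 0.68 1598 rect [ 514.1 -469.2] [127.6 150.1] 74.3 z pct [ 0.7 21.7 49.1]
scene fan 0.84 1125 rect [768.3  -9.3] [84.7 88.2] 67.9 z pct [12.6 25.4 29.2]
scene screwdriver 0.89 409 rect [767.  273.8] [ 25.8 109.6] 63.2 z pct [16.  23.3 27.5]
```

View pics/jig_t.png

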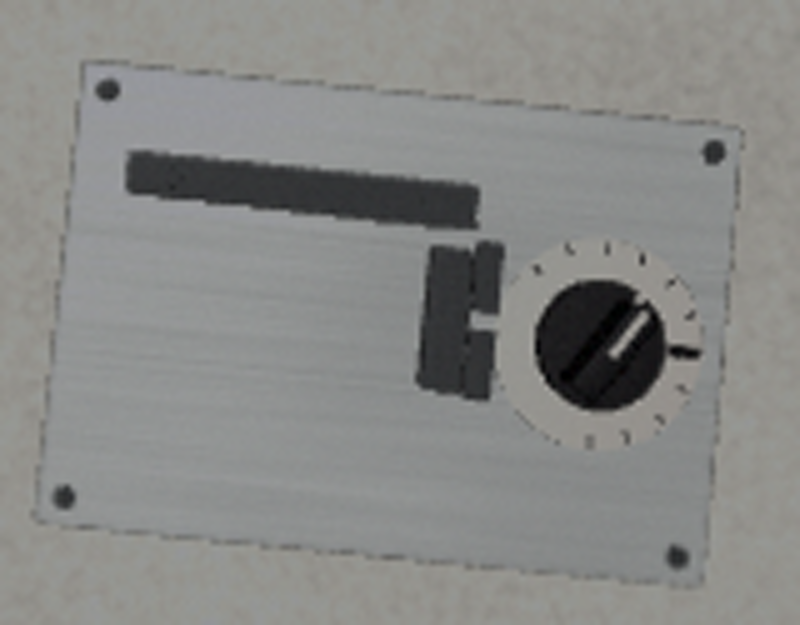

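View pics/mod_t.png

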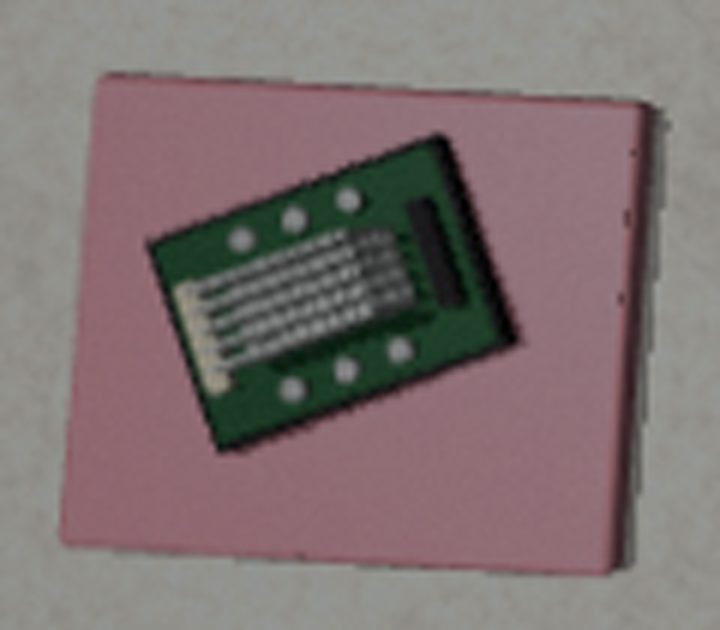

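```bash
cat > fit.py <<'E'
from h import *
from scipy.optimize import least_squares
def pose2(p,P):
    c,s=np.cos(p[2]),np.sin(p[2]); P=np.atleast_2d(P)
    return np.c_[p[0]+c*P[:,0]-s*P[:,1],p[1]+s*P[:,0]+c*P[:,1],P[:,2]]
def box(x0,x1,y0,y1,z): return np.array([[x0,y0,z],[x1,y0,z],[x1,y1,z],[x0,y1,z]])
E
python3 - <<'E'
from fit import *
J=np.array([.4751,-.0887,np.radians(-7.2)]); M=np.array([.4973,.339,np.radians(18.8)])
for n in ("top","scene"):
    c=capture(n)
    # refine jig via plate corners from silhouette convex quad at z=.012 not for scene side faces
    pj=np.r_[proj(c,pose2(J,box(-.1,.1,-.17,.12,.012))),proj(c,pose2(J,box(.045,.063,-.055,.095,.03))),
       proj(c,pose2(J,[[28e-3*np.cos(a),-.115+28e-3*np.sin(a),.024] for a in np.linspace(0,6.28,16)])),
       proj(c,pose2(J,[[25e-3*k*np.cos(.48)/25*22,-.115-.022*k*np.sin(.48),.056] for k in (0,1)]))]
    pm=np.r_[proj(c,pose2(M,box(-.04,.04,-.055,.055,.032))),proj(c,pose2(M,box(-.015,.015,-.03,.03,.07)))]
    if n=="top":
        crop(c,255,415,240,365,5,"pics/jig_t2.png",pj); crop(c,65,185,250,355,6,"pics/mod_t2.png",pm)
    else:
        crop(c,240,380,170,260,5,"pics/jig_s2.png",pj); crop(c,430,530,205,290,6,"pics/mod_s2.png",pm)
a=[cv2.imread(f"pics/{k}.png") for k in("jig_t2","jig_s2","mod_t2","mod_s2")]
a=[cv2.resize(i,(400,300)) for i in a]
cv2.imwrite("pics/all2.png",np.vstack([np.hstack(a[:2]),np.hstack(a[2:])]))
E
```

```text
(no output)
```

View pics/jig_t2.png

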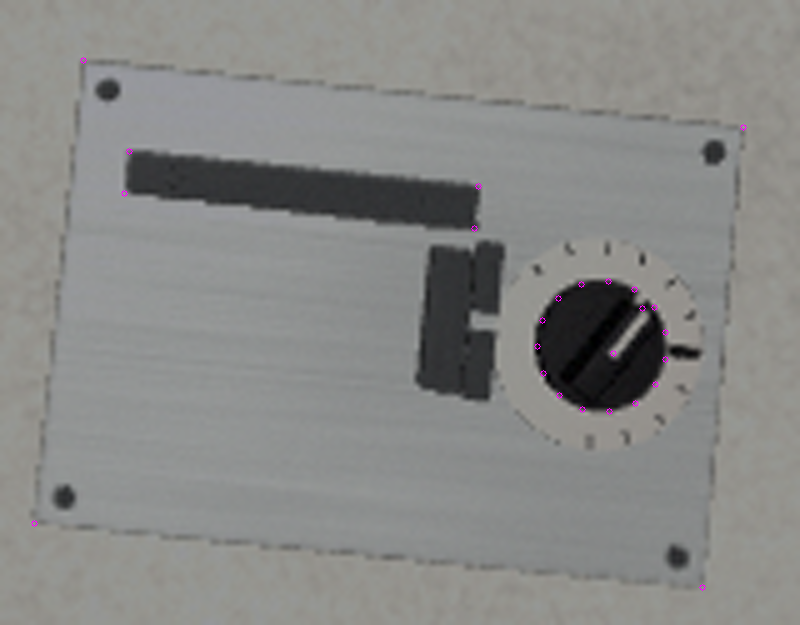

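View pics/mod_t2.png

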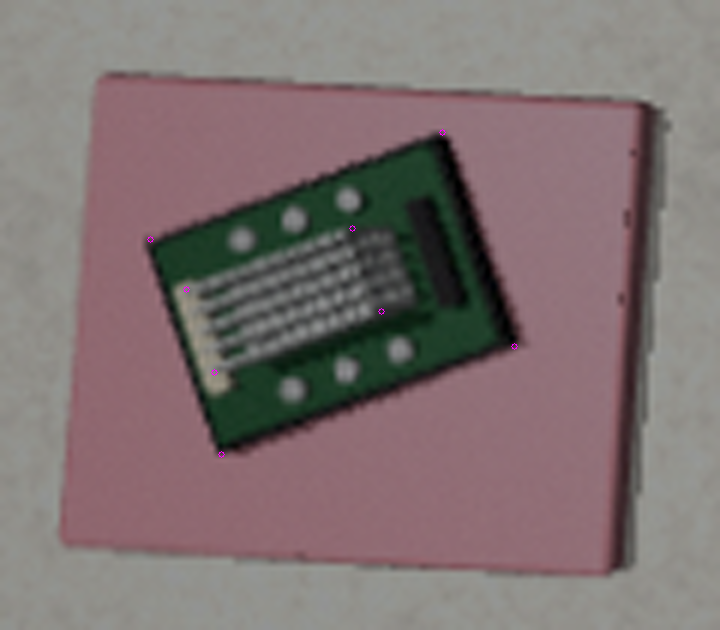

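View pics/jig_s2.png

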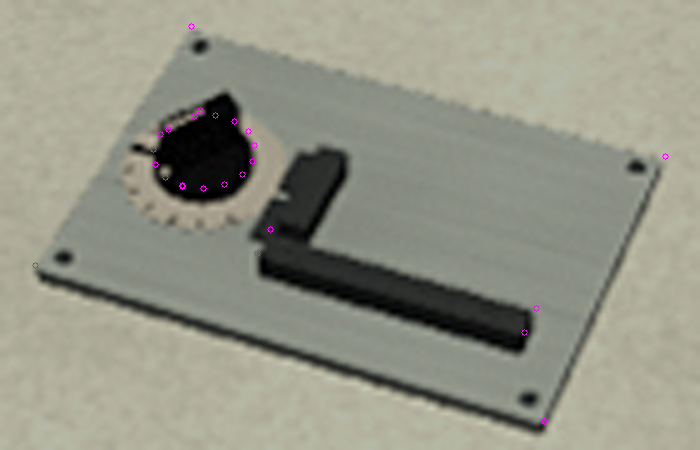

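View pics/mod_s2.png

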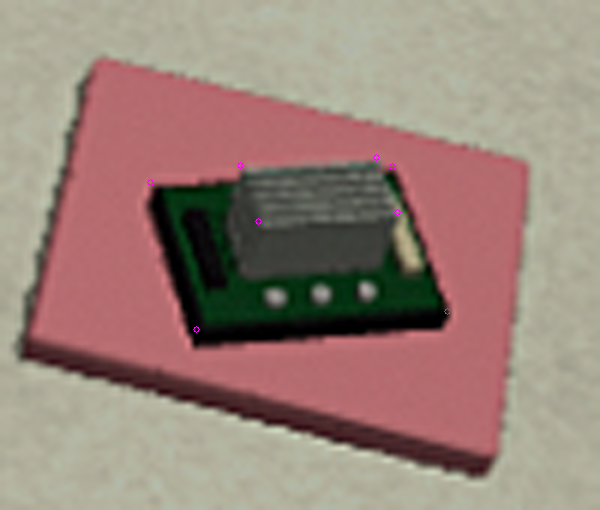

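In the top view, the plate corners, back stop, dial and board corners all project to within about 1 px. In the scene view they are about 1 px off, roughly 2–3 mm, so I'll shift +1 mm in x. The pointer sits at about 0.5 rad. Next is the dial.

```bash
cat >> fit.py <<'E'
J=np.array([.4761,-.0887,np.radians(-7.2)]); M=np.array([.4985,.339,np.radians(18.8)])
E
python3 - <<'E'
from fit import *
c=capture("top"); im=c["image"].astype(int)
sub=np.zeros((480,640),bool); sub[295:320,362:388]=1
m=sub&(im.min(2)>125)
v,u=np.nonzero(m); w=onplane(c,np.c_[u,v],.056)
d=pose2(J,[[0,-.115,0]])[0]
r=np.hypot(*(w[:,:2]-d[:2]).T); k=r<.023; w=w[k]; print(len(w))
q=w[:,:2]-w[:,:2].mean(0); U,S,V=np.linalg.svd(q); a=np.arctan2(V[0,1],V[0,0]); print("line ang",np.degrees(a), S,"mean-dir",np.degrees(np.arctan2(*(w[:,:2].mean(0)-d[:2])[::-1])))
print("dial axis",d)
for ang in (np.radians(52),np.radians(-7.2)):
  for k in (-1,0,1):
    x=inverse_kinematics([d[0],d[1],.12],down(ang+k*np.pi)); print(np.degrees(ang),k,None if x is None else np.round(x,2))
g=pose2(M,[[0,0,.0]])[0]
for ang in (M[2],J[2]):
  for pos in (g,pose2(J,[[.005,.02,0]])[0]):
   for k in (-1,0,1):
    x=inverse_kinematics([pos[0],pos[1],.12],down(ang+k*np.pi)); print("mod",np.degrees(ang),k,None if x is None else np.round(x,2))
E
```

```text
14
line ang 174.0488062386418 [0.0253391  0.01828172] mean-dir -58.35914527528234
dial axis [ 0.46168668 -0.20279319  0.        ]
52.0 -1 [-0.55  0.35  1.83 -0.    0.96  1.68]
52.0 0 [-0.55  0.35  1.83 -0.    0.96 -1.46]
52.0 1 [-0.55  0.35  1.83 -0.    0.96  1.68]
-7.2 -1 [-0.55  0.35  1.83 -0.    0.96  2.72]
-7.2 0 [-0.55  0.35  1.83 -0.    0.96 -0.43]
-7.2 1 [-0.55  0.35  1.83 -0.    0.96  2.72]
mod 18.8 -1 None
mod 18.8 0 [ 0.48  0.47  1.61 -0.    1.06  0.15]
mod 18.8 1 None
mod 18.8 -1 [-0.28  0.33  1.87 -0.    0.95  2.53]
mod 18.8 0 [-0.28  0.33  1.87 -0.    0.95 -0.61]
mod 18.8 1 [-0.28  0.33  1.87 -0.    0.95  2.53]
mod -7.2 -1 [ 0.48  0.47  1.61 -0.    1.06 -2.53]
mod -7.2 0 [ 0.48  0.47  1.61 -0.    1.06  0.61]
mod -7.2 1 [ 0.48  0.47  1.61 -0.    1.06 -2.53]
mod -7.2 -1 None
mod -7.2 0 [-0.28  0.33  1.87 -0.    0.95 -0.16]
mod -7.2 1 None
```

Run:
```python
from fit import *
d=pose2(J,[[0,-.115,0]])[0]
a0=np.radians(49.5)
move_gripper(.05)
move_ptp([d[0],d[1],.13],down(a0))
print(current_clock(),servo_line([d[0],d[1],.029],rate=.1,contact_N=8),current_position())
move_gripper(0.0)
print("gap",current_finger_gap(),current_clock(),np.round(current_force(),1))
c=capture("scene"); crop(c,220,380,130,260,5,"pics/grip.png")
```

```text
4.75 False [ 0.46210667 -0.20308828  0.02946317]
gap 0.013723770899521379 6.5583 [-3.1 -4.5  2.2]
```

View pics/grip.png

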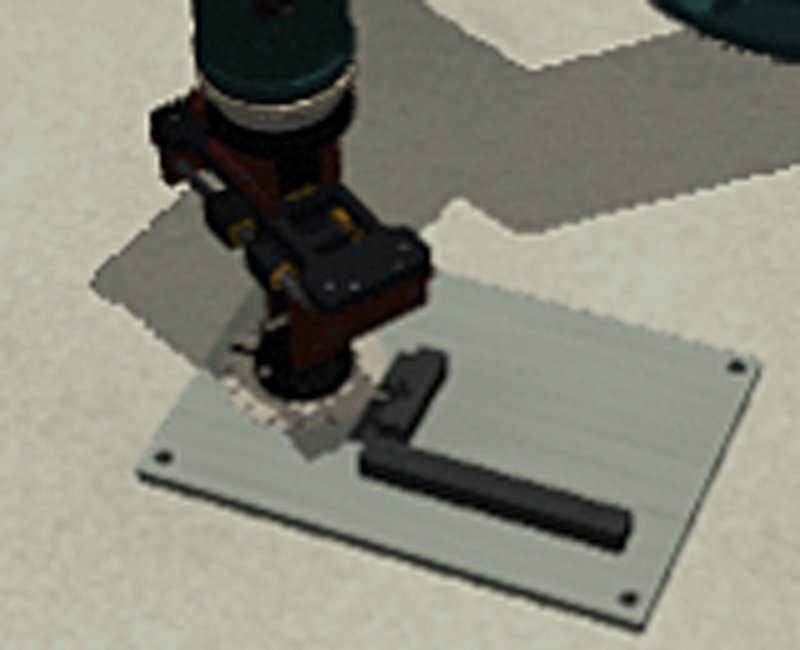

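The gap is 13.7 mm against the 14 mm bar, so the grip is gripped correctly. Now I'll turn it clockwise.

Run:
```python
from fit import *
p=current_position(); q=Rot.from_quat(current_orientation()).as_matrix()
print("jaw yaw",np.degrees(np.arctan2(q[1,0],q[0,0])))
j=np.array(current_joint_pos()); 
d=pose2(J,[[0,-.115,0]])[0]
for a in (30,10,-7.2):
    move_ptp([d[0],d[1],.029],down(np.radians(a)))
    print(a,current_clock(),np.round(current_force(),1),np.round(current_torque(),2))
sleep(.4)
q=Rot.from_quat(current_orientation()).as_matrix()
print("jaw yaw",np.degrees(np.arctan2(q[1,0],q[0,0])),current_finger_gap())
move_gripper(.05)
servo_line([d[0],d[1],.16],rate=.15)
g=pose2(M,[[0,0,0]])[0]
move_ptp([g[0],g[1],.16],down(M[2]))
move_gripper(.07)
print(current_clock())
c=capture("top"); crop(c,255,415,240,365,5,"pics/jig_t3.png",proj(c,pose2(J,[[0,-.115,.056],[0,-.137,.056],[0,-.155,.012]])))
```

```text
jaw yaw 49.53440865799231
30 7.0333 [-2.6 -3.   3.3] [-0.76  0.46 -0.05]
10 7.4583 [-3.8 -3.3  2.4] [-0.76  0.44 -0.06]
-7.2 7.85 [-3.5 -4.6  3.6] [-0.78  0.56 -0.05]
jaw yaw -7.165574270472542 0.013803739400656859
12.5
```

View pics/jig_t3.png

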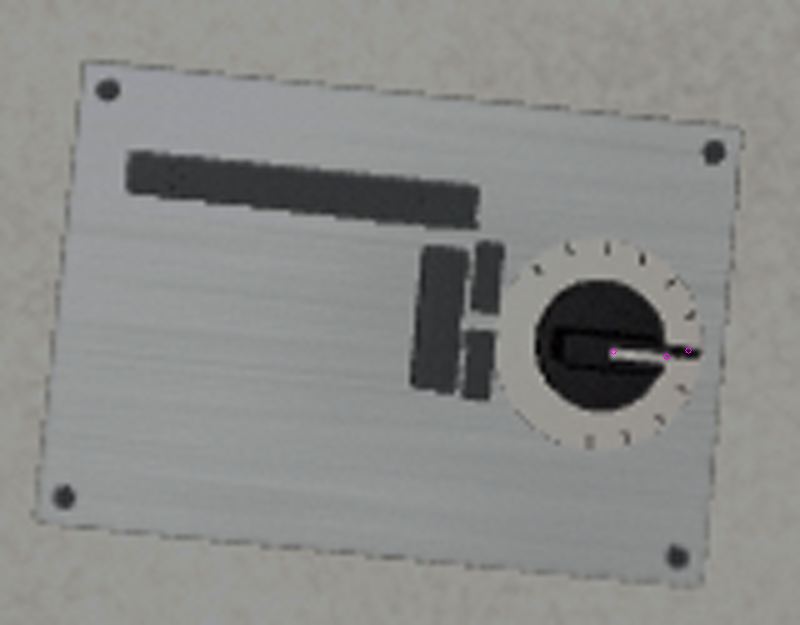

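The pointer at (613–667, 352–357) lies on the bold mark, so the dial is set. Next I'll grasp the heat sink.

Run:
```python
from fit import *
g=pose2(M,[[0,0,0]])[0]
move_gripper(.055)
print(servo_line([g[0],g[1],.0365],rate=.12,contact_N=8),current_position(),np.round(current_force(),1))
f0=np.array(current_force())
move_gripper(0)
print("gap",current_finger_gap(),current_clock(),np.round(current_force(),1))
p=current_position()
servo_line([p[0],p[1],.09],rate=.1); sleep(.3)
print("gap",current_finger_gap(),"df",np.round(current_force()-f0,2),np.round(current_torque(),2),current_clock())
c=capture("scene"); crop(c,400,560,130,260,5,"pics/lift.png")
```

```text
False [0.4991195  0.33934045 0.03721537] [-0.1 -0.3  0.3]
gap 0.03033050260135953 14.7083 [-1.8 -1.9  4.4]
gap 0.029868455319875545 df [ 0.45  0.97 -1.97] [-0.02 -0.08  0.06] 15.6917
```

View pics/lift.png

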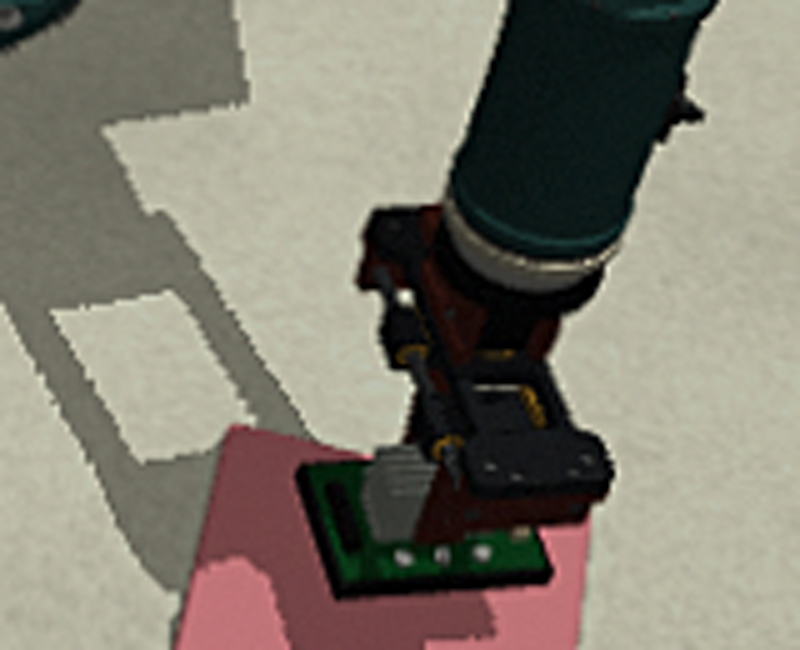

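Run:
```python
from fit import *
h=pose2(J,[[-.010,.034,0]])[0]
move_ptp([h[0],h[1],.09],down(J[2]))
servo_line([h[0],h[1],.04],rate=.1); sleep(.2)
f0=np.array(current_force())
r=servo_line([h[0],h[1],.026],rate=.02,contact_N=4)
sleep(.2)
print(r,current_position(),"df",np.round(current_force()-f0,2),np.round(current_force(),2),current_finger_gap(),current_clock())
c=capture("top"); crop(c,255,415,240,365,5,"pics/place_t.png",proj(c,pose2(J,[[0,-.115,.056],[0,-.137,.056],[0,-.155,.012]])))
c=capture("scene"); crop(c,240,400,150,270,5,"pics/place_s.png")
```

```text
True [ 0.47038623 -0.05373092  0.02864095] df [-0.68  0.83  7.18] [-1.04 -0.38  4.8 ] 0.029705214244841155 18.8167
```

View pics/place_t.png

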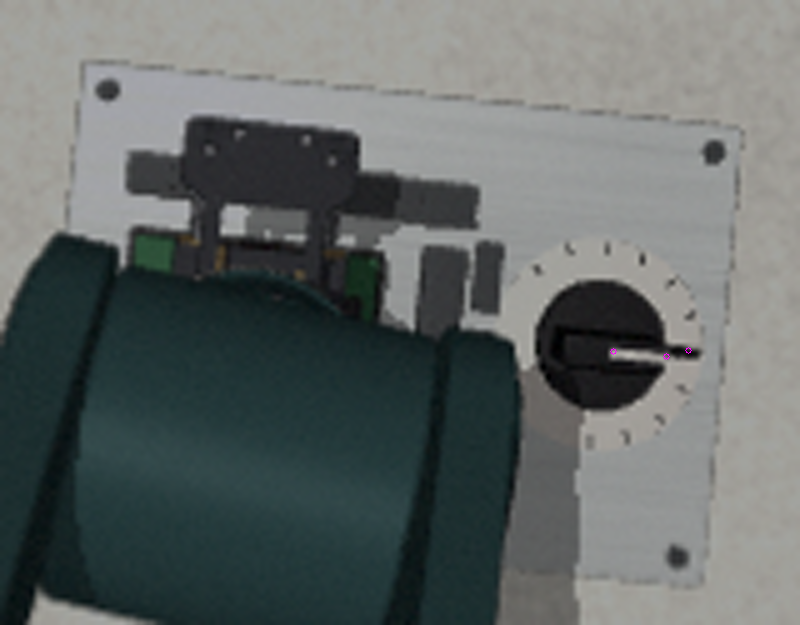

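View pics/place_s.png

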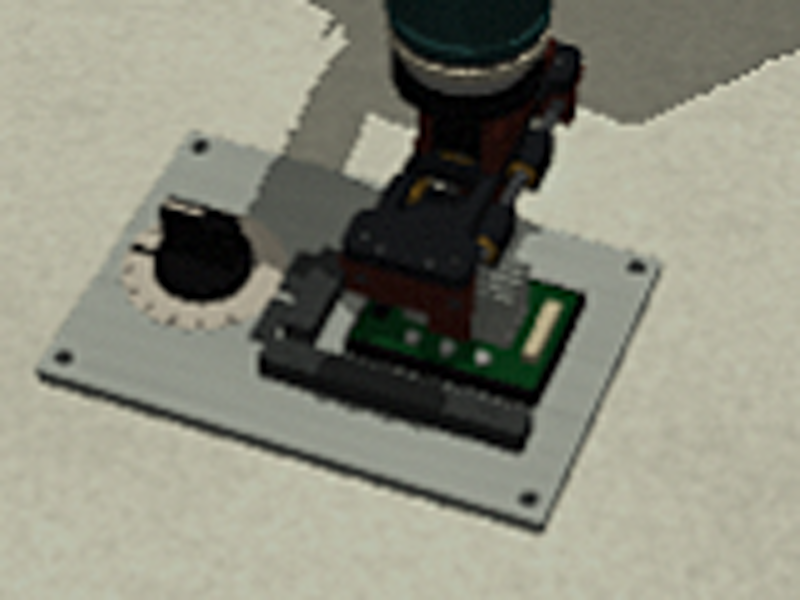

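The board is flat in the bay. The gap to the back stop is visible, the side-stop gap is about 15 mm, and the dial is still on its mark. Now I'll push in gently, side stop first and then back stop.

```bash
cat >> fit.py <<'E'
c_,s_=np.cos(J[2]),np.sin(J[2]); RJ=np.array([[c_,-s_,0],[s_,c_,0],[0,0,1.]])
def st(tag,f0=0):
    p=RJ.T@(np.array(current_position())-[J[0],J[1],0])
    print(tag,"jig mm",np.round(p*1000,2),"f jig",np.round(RJ.T@(np.array(current_force())-f0),2),"tz",np.round(current_torque(),2),"gap",round(float(current_finger_gap()),4),"t",round(float(current_clock()),2),flush=True)
def push(dx,dy,rate,cn,dz=0):
    p=np.array(current_position())+RJ@np.array([dx,dy,dz])
    try: return servo_line(p,down(J[2]),rate=rate,contact_N=cn)
    except PlanningError as e: print("PE",e)
E
python3 - <<'E'
from fit import *
st("0")
print(push(0,-.022,.015,6)); st("side")
sleep(.3); st("side+")
print(push(.025,0,.015,8)); st("back")
sleep(.3); st("back+")
E
```

```text
0 jig mm [-10.07  33.97  28.61] f jig [ 0.08 -0.91  4.63] tz [-0.1  -0.29  0.02] gap 0.0294 t 18.92
True
side jig mm [-10.54  17.58  28.66] f jig [-0.74  1.91  4.21] tz [ 0.07 -0.18  0.04] gap 0.0303 t 20.0
side+ jig mm [-10.59  17.55  28.64] f jig [-0.02  2.91  3.4 ] tz [ 0.22 -0.22  0.02] gap 0.03 t 20.3
True
back jig mm [-10.53  17.57  28.73] f jig [-1.06  1.37  4.72] tz [-0.18 -0.17  0.03] gap 0.0298 t 20.73
back+ jig mm [-10.53  17.61  28.69] f jig [-1.55 -1.46  5.  ] tz [-0.57 -0.17 -0.01] gap 0.03 t 21.02
```

Run:
```python
from fit import *
for i in range(4): st("n"); sleep(.05)
print(push(.004,0.0005,.01,None)); st("x+4")
print(push(.02,0,.01,12)); st("back")
sleep(.3); st("back+")
```

```text
n jig mm [-10.53  17.61  28.69] f jig [-1.55 -1.46  5.  ] tz [-0.57 -0.17 -0.01] gap 0.03 t 21.02
n jig mm [-10.53  17.63  28.71] f jig [-0.92 -2.44  4.02] tz [-0.65 -0.11 -0.02] gap 0.03 t 21.07
n jig mm [-10.56  17.63  28.69] f jig [-0.88 -2.25  5.63] tz [-0.61 -0.11  0.01] gap 0.0298 t 21.12
n jig mm [-10.57  17.64  28.69] f jig [-0.43 -2.28  3.83] tz [-0.72 -0.14 -0.  ] gap 0.0298 t 21.18
False
x+4 jig mm [-10.19  17.88  28.76] f jig [-8.48 -6.24 16.81] tz [-0.89  1.16 -0.04] gap 0.0298 t 21.8
True
back jig mm [-10.05  17.88  28.92] f jig [-1.3  -1.14  5.59] tz [-0.08 -0.13 -0.07] gap 0.0299 t 22.39
back+ jig mm [-10.04  17.9   28.91] f jig [-1.72 -1.36  5.72] tz [-0.03 -0.08 -0.03] gap 0.0299 t 22.69
```

The arm is compliant and the board is stuck to the plate by too much down force: Fz rose to 17 N while it barely moved. I'll unload it vertically, then slide.

Run:
```python
from fit import *
for i in range(8):
    push(0,0,.01,None,dz=.0006); sleep(.15); st("up")
    if current_force()[2]<0.5: break
```

```text
up jig mm [-10.42  18.04  29.24] f jig [-0.04 -0.33 -2.6 ] tz [-0.04 -0.06  0.03] gap 0.0298 t 23.09
```

Run:
```python
from fit import *
st("0")
print(push(.022,0.001,.012,6)); st("back"); sleep(.2); st("back+")
c=capture("scene"); crop(c,240,400,150,270,5,"pics/back_s.png")
```

```text
0 jig mm [-10.42  18.04  29.24] f jig [-0.04 -0.33 -2.6 ] tz [-0.04 -0.06  0.03] gap 0.0298 t 23.09
True
back jig mm [ 3.94 18.88 28.7 ] f jig [-0.77  0.34  2.44] tz [-0.19 -0.22 -0.02] gap 0.0298 t 24.35
back+ jig mm [ 3.92 18.9  28.67] f jig [0.29 1.03 4.26] tz [-0.08 -0.49  0.02] gap 0.0298 t 24.55
```

View pics/back_s.png

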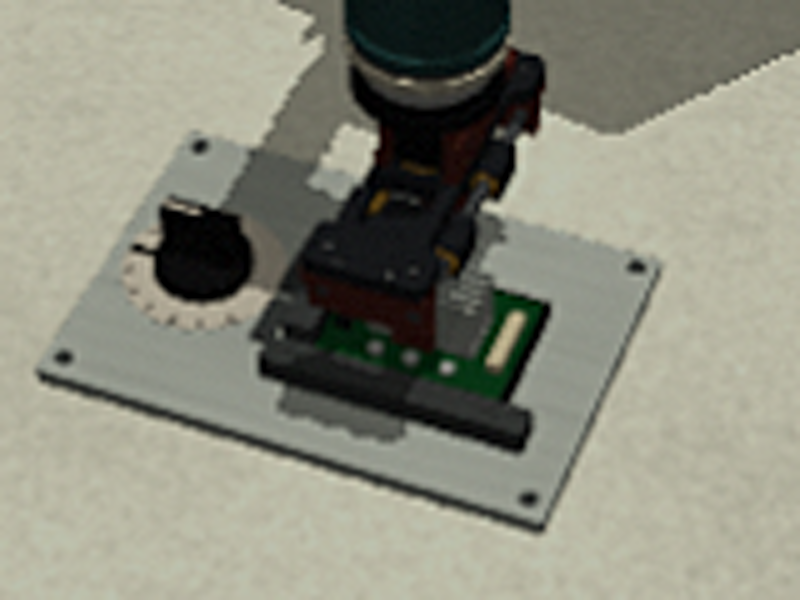

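Run:
```python
from fit import *
push(0,0,.01,None,dz=.0009); sleep(.2); st("up")
print(push(.012,0.0,.01,7,dz=.0006)); st("back"); sleep(.2); st("back+")
```

```text
up jig mm [ 3.64 18.93 29.39] f jig [-0.07  0.94 -2.09] tz [-0.01 -0.06 -0.01] gap 0.0298 t 25.12
True
back jig mm [ 3.65 19.11 28.9 ] f jig [-0.27  0.02 -2.06] tz [ 0.04 -0.14 -0.  ] gap 0.0294 t 25.62
back+ jig mm [ 3.44 19.16 28.78] f jig [ 1.   -0.2   0.76] tz [-0.07 -0.29  0.02] gap 0.0297 t 25.82
```

A contact stop resets the target, so the push relaxes. I'll use absolute commanded targets instead, stepping in small increments while watching the force.

```bash
cat >> fit.py <<'E'
def tgt(x,y,z,rate=.01):
    p=pose2(J,[[x,y,z]])[0]
    servo_line(p,down(J[2]),rate=rate)
    sleep(.1)
    st("cmd %.1f %.1f %.1f ->"%(x*1e3,y*1e3,z*1e3))
E
python3 - <<'E'
from fit import *
tgt(.003,.0195,.0298)
for x in (.004,.005,.006,.007):
    tgt(x,.0195,.0298)
    f=RJ.T@np.array(current_force())
    if f[0]<-9 : break
E
```

```text
cmd 3.0 19.5 29.8 -> jig mm [ 2.65 19.57 29.67] f jig [ 0.48 -0.68 -1.95] tz [-0.02 -0.14 -0.02] gap 0.0299 t 26.21
cmd 4.0 19.5 29.8 -> jig mm [ 4.02 19.5  29.76] f jig [-0.49  1.26 -1.91] tz [-0.06 -0.08  0.02] gap 0.0299 t 26.56
cmd 5.0 19.5 29.8 -> jig mm [ 4.27 19.55 29.66] f jig [-2.76 -0.58 -1.16] tz [-0.03  0.41  0.12] gap 0.0296 t 26.91
cmd 6.0 19.5 29.8 -> jig mm [ 4.32 19.63 29.52] f jig [-4.65 -0.07  0.21] tz [-0.04  0.83  0.05] gap 0.0299 t 27.26
cmd 7.0 19.5 29.8 -> jig mm [ 4.35 19.69 29.37] f jig [-7.07 -0.78  1.14] tz [-0.13  1.06  0.06] gap 0.0297 t 27.61
```

Back-stop contact is at x ≈ 4.2 mm (home is 5), with about 2.3 N per mm of command. Next, press toward the side stop.

Run:
```python
from fit import *
for y in (.0185,.0175,.0165,.0155,.0145,.0135,.0125):
    tgt(.008,y,.0296)
    f=RJ.T@np.array(current_force())
    if f[1]>11 : break
```

```text
cmd 8.0 18.5 29.6 -> jig mm [ 4.36 19.36 28.96] f jig [-7.79  1.67  1.18] tz [0.44 1.19 0.14] gap 0.0297 t 28.0
cmd 8.0 17.5 29.6 -> jig mm [ 4.34 18.65 28.89] f jig [-7.85  3.92  1.16] tz [0.7  1.14 0.21] gap 0.0299 t 28.35
cmd 8.0 16.5 29.6 -> jig mm [ 4.35 17.89 28.9 ] f jig [-6.31  4.51  1.  ] tz [0.92 1.05 0.22] gap 0.0294 t 28.7
cmd 8.0 15.5 29.6 -> jig mm [ 4.37 17.48 28.93] f jig [-6.55  8.13  1.02] tz [1.33 0.94 0.25] gap 0.03 t 29.05
cmd 8.0 14.5 29.6 -> jig mm [ 4.32 17.4  28.97] f jig [-6.36 12.32  2.25] tz [2.07 0.75 0.27] gap 0.0297 t 29.4
```

Run:
```python
from fit import *
tgt(.0095,.0140,.0294)
tgt(.0105,.0135,.0294)
sleep(.4); st("hold")
q=Rot.from_quat(current_orientation()).as_matrix(); print("tool yaw-jig deg",np.degrees(np.arctan2(q[1,0],q[0,0])-J[2]),"tilt",np.degrees(np.arccos(-q[2,2])))
B=np.array([J[0],J[1],J[2]])
c=capture("top"); crop(c,255,415,240,365,5,"pics/f_t.png",proj(c,pose2(J,[[0,-.115,.056],[0,-.137,.056],[.045,-.035,.024],[.045,.075,.024],[-.035,-.035,.024]])))
c=capture("scene"); crop(c,250,380,160,260,6,"pics/f_s.png")
```

```text
cmd 9.5 14.0 29.4 -> jig mm [ 4.32 17.39 28.99] f jig [-11.23  15.12   9.26] tz [2.42 1.06 0.19] gap 0.0298 t 29.81
cmd 10.5 13.5 29.4 -> jig mm [ 4.33 17.33 29.  ] f jig [-13.04  15.98  13.1 ] tz [2.61 1.22 0.04] gap 0.0296 t 30.17
hold jig mm [ 4.33 17.34 29.02] f jig [-13.46  16.21  12.41] tz [2.66 1.18 0.07] gap 0.0296 t 30.57
tool yaw-jig deg -0.09709410013717473 tilt 0.6692264012725397
```

View pics/f_t.png

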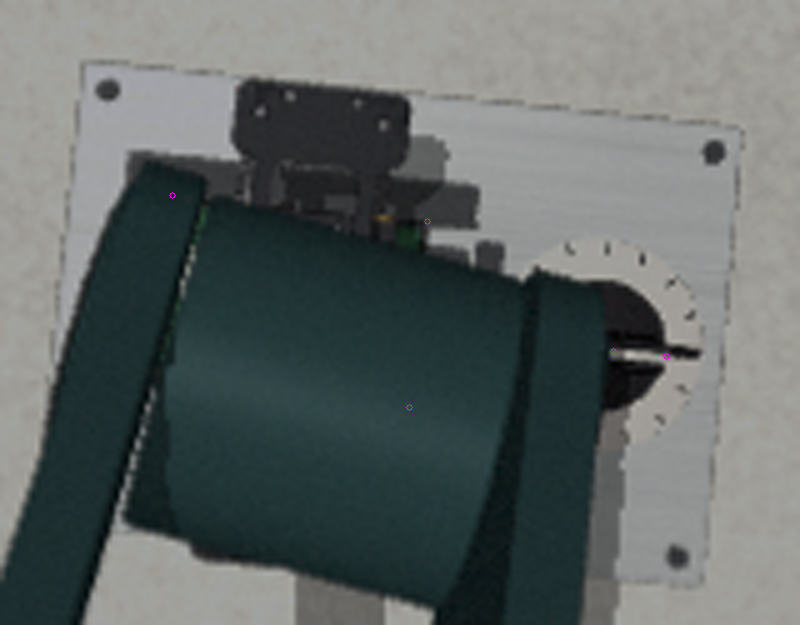

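View pics/f_s.png

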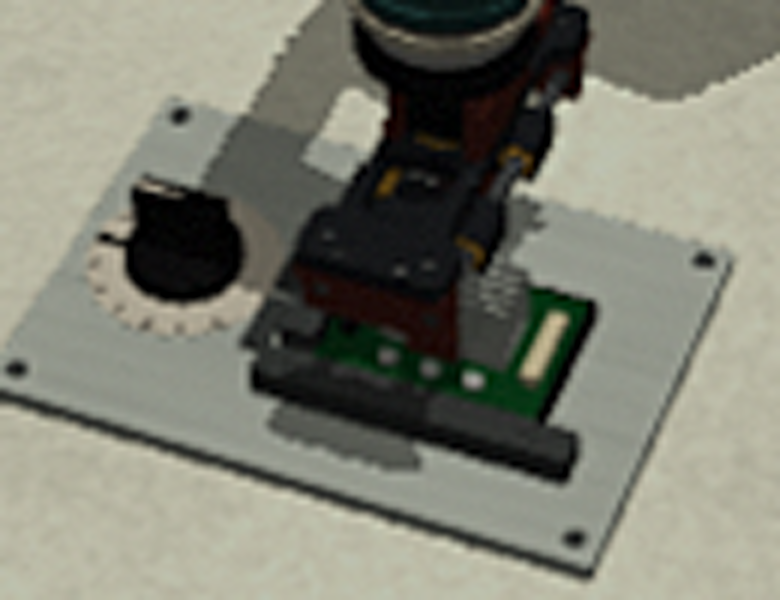

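The board's right end meets the side stop at the predicted corner (427,221), its long edge lies along the back stop, and the pointer is still on the mark. I'll ease the down force so plate friction carries less of the push, then hand in.

Run:
```python
from fit import *
tgt(.0105,.0135,.0299)
sleep(.5); st("hold"); print(np.abs(current_qvel()).max())
```

```text
cmd 10.5 13.5 29.9 -> jig mm [ 4.36 17.31 29.09] f jig [-10.62  15.87   8.01] tz [2.69 1.14 0.08] gap 0.0297 t 31.02
hold jig mm [ 4.38 17.32 29.12] f jig [-11.25  15.05   7.15] tz [2.7  1.21 0.1 ] gap 0.0299 t 31.52
0.002104099004967948
```

Run:
```python
from fit import *
st("pre"); close_job()
```

```text
pre jig mm [ 4.38 17.32 29.12] f jig [-11.25  15.05   7.15] tz [2.7  1.21 0.1 ] gap 0.0299 t 31.52
the job is handed in; nothing more can be done
```

I turned the dial onto its bold mark, moved the heat-sink board from the foam to the jig, and pressed it into the corner. I handed the job in at 31.5 s with the board still gripped and pressed; no verdict was reported.

**Last checks**
- **Push:** the force on the tool was about 11 N toward the back stop and 15 N toward the side stop. These are wrist readings that include some plate friction, but the arm stopped firmly against both stops and was at rest.
- **Position:** the tool stood at jig x 4.4 mm, y 17.3 mm. Home is (5, 20), so y is 2.7 mm off. I put that down to where I gripped along the heat sink and to calibration error. The arm hid most of the board from the top camera, so I did not measure the board's own final position.
- **Board and dial:** the last pictures, taken just before a final easing of the down force, showed the board seated along both stops and the pointer on the mark. The tool's yaw was within 0.1° of the jig's and its tilt was 0.7°.
- **Bystanders:** the arm's path stayed clear of the bin, fan and screwdriver, but I did not measure them again at the end.

**What went wrong on the way:** the first slides stuck because the board was pressed down too hard, and contact stops kept relaxing the push. Unloading the board and stepping the target fixed both.

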